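# Swing a stage plate about its pivot pin onto the stop and clamp it

## Robot

A 6-joint arm with a two-finger parallel gripper is mounted at the origin on the work surface. World frame = base frame: x ahead of the robot, y to its left, z up, the work surface at z = 0. Lengths are in m, angles in degrees, forces in N, time in s.
With the tool pointing down it reaches from about 0.3 to 0.75 m from the base axis. Payload 8.5 kg.
Tool frame: the origin (TCP) lies at the very end of the fingers, on their centre line; the grasp point (between the pads) lies 19 mm behind it (env.tcp_to_grasp is the distance from the TCP to the grasp point, in m); z points along the fingers, y is the line along which they close (so a half turn about z gives the same grasp; the last joint's range is limited). The gripper opens to 85 mm and grips with 20 to 120 N. Pads are 22 mm wide; open, the fingers measure 114 mm over their backs; the gripper's body (76 mm by 85 mm) begins 54 mm behind the grasp point. The pads swing forward as they close: fully open they stand 13 mm farther back than shut.
Start: joints at [-84.815, 21.807, 74.336, -0, 83.858, -12.336], TCP at [0.166, -0.524, 0.231] pointing down, gripper open.
Joint ranges: [-178.18, 178.18], [-50.72, 133.34], [12.68, 142.11], [-81.47, 261.47], [9.98, 163.14], [-165.26, 165.26]. Speed limits (degrees/s): [136.94, 136.94, 180, 180, 180, 180].

## Interface

Orientations are given as a 3x3 rotation matrix whose columns are the frame's x, y, z axes.
In Python, from rig import status, get_image, env gives the robot as it stands.
- The arm moves only by the shell command python3 -m handwheel 'ROWS' [FORCE]. ROWS is text: rows parted by semicolons, each of 7 numbers parted by spaces: the shift along the world's x, y, z in cm, then the turn, a rotation vector about the world's x, y, z in degrees, then the opening, from 0 (shut) to 1 (fully open). In form: dx dy dz wx wy wz gripper; .... A call has 1 to 8 rows; each row is the pose to reach, as a shift and turn from the pose commanded when the call began; what a row does not reach only later rows make up. A row lasts 1/12 s, in which the tool goes at most 41.7 mm and 7.16 degrees, less where a joint would pass 70% of its speed; a pose out of reach is approached as far as the arm can. A call with a gripper value outside its range is refused whole. The fingers move at their own pace and stop on an object; FORCE is the grip in N (left out, the last holds). Time passes only in rows, so rows that repeat a pose let the fingers close. It gives the time, the measured TCP pose, the force, the opening and the grip force at its end, in the units of the state.
- status.observe(): the state, without advancing time (a new reading comes with each control period).
- get_image(name): name is "scene" or "top" or "wrist"; returns a dict with "color" (400x640x3 uint8, red, green, blue), "vertical_fov" (degrees; the focal length in pixels is half the picture's height over the tangent of half this angle, whatever the lens; pixels are square), "cx", "cy" (the principal point, pixels), "xyz" and "orientation" of the camera in the world. Camera axes: x right, y down, z forward; pixel columns grow to the right and rows downward; lengths in m; the calibration is good to about 2 mm. A picture is of the moment at which its call begins. There is no depth.
- env.close_job(): hands the job in; it is judged then, once.
The state is a dict: "time_s": time; "q": joint angles; "qvel": joint speeds; "joint_efforts": joint torques, N m; "position": TCP position; "tool_rot": TCP orientation; "ft_force": force on the tool from outside, world axes, zero at the start; "wrist_torque": the same for the moment, N m; "grip_width": finger opening in m; "gripper_force": force on a finger pad.
Only numpy, scipy, OpenCV 4.12 (cv2) and the standard library are available. Lean on these libraries where they do the work, as an engineer would, in place of code of your own. Each camera call takes 0.05 s, during which the arm holds its last target. There are 200 camera calls.

## Task

The stage's base plate lies askew on the breadboard with its slotted corner round the pivot pin. Keeping that corner on its pin, gently push the opposite corner so that the plate swings round until its long edge bears firmly on the tip of the stop screw, then turn the cam lever until the cam nips the end of the plate tight, without forcing it, so that the plate stays there, still on the stop screw. Keep off the micrometer and leave the lens and the other things lying about where they are.

Things in the scene. Friction and masses are not known exactly. Their poses are not given: they have to be found in the camera images.
- board: Aluminium optical breadboard, 300 x 450 mm, fixed to the bench, with a grid of holes every 25 mm. Origin: under its centre, on the bench; its top face is 25 mm higher. x axis along the 300 mm side, y along the 450 mm side, z up.
- plate: Black base plate, 100 x 150 x 12 mm, loose, 0.6 to 0.95 kg with the stage on it. Origin: underside, at the slot's seat. y axis: along the 150 mm side from the slotted short end to the free end; z up. It reaches from x = -81 to +19 and y = -15 to +135 mm; the stage is 88 x 88 mm, 34 mm high. On the stop its axes are within 6 degrees of the board's; starts 18 to 36 degrees anticlockwise; slides at 1 to 4 N.
- slot_seat (a point): The plate's origin again: where the pivot pin's axis lies when the pin touches the closed end of the slot. The slot, 9.5 mm wide and 19 mm deep, is open at the short end y = -15 mm of the plate, by its corner x = +19.
- push_corner (a point): The plate's corner diagonally opposite the slotted one, at plate x = -81, y = +135 mm, half way up the edge. Push on the long edge x = -81 close to this corner, towards plate +x: the plate turns clockwise seen from above about the pivot pin.
- pivot: Upright steel pivot pin, 8 mm in diameter, 26 mm tall, fixed in the breadboard at board x = 25, y = -75 mm. Origin: on its axis at the board's top face.
- stop: Stop: steel block 34 x 26 x 20 mm fixed on the board at board x = 79, y = 25 mm, with a locked stop screw, 8 mm thick, pointing to board -x, 7 mm above the board. How far its round tip stands out is not known: tip at board x = 37 to 51 mm. Plate edge x = +19 comes up against it. Seat the plate on it with a push of 7 to 9 N at the corner; over 12 N harms it. Origin: centre under the block.
- micrometer: Micrometer screw of the stage, 18 mm thick, about 50 mm long, sticking out of the stage over the slotted end of the plate (along plate -y, at plate x = -45 mm, its axis 26 mm above the board). Not to be touched. Origin: in its block against the stage.
- cam (a joint): Angle of the cam clamp's lever, rad, 0 to 1.83, open at the start (0 to 0.3); grows anticlockwise seen from above. At 0 the lever points 75 degrees anticlockwise from the board's x axis. The cam meets a plate seated on pivot and stop at about 1.1 to 1.3 and tightens from there on, 0.4 mm of squeeze per 0.1 rad.
- cam_axle (a point): The axis about which lever and cam turn, at the board's top face, at board x = 25, y = 75 mm.
- cam_disc: The cam: a steel disc, 26 mm in diameter, 14 mm tall, 5 mm off its axle, beside the free short end of the plate, which it squeezes towards the slotted end. Origin: on the axle at the board's top face.
- cam_lever: The cam's lever: a flat steel bar, 10 mm wide, 16 to 22 mm above the board, with an upright knob at its end. x axis: from the axle to the knob. Origin: on the axle at the board's top face. Friction holds it where it is left: about 2 N at the knob moves it while free, 3 to 6 N more nips the plate tight; over 15 N is forcing.
- cam_knob (a point): Upright black round knob at the lever's end, 18 mm in diameter, 70 mm from the axle, reaching from 16 to 50 mm above the board; this point is on its axis, 38 mm above the board.
- lens: Small round lens, 25 mm, in a black ring on a post and a round foot 50 mm across, 80 mm tall, standing loose on the breadboard. Leave alone. Origin: centre of its foot.
- post_holder: Black post holder with a round foot 44 mm across, 62 mm tall, standing loose on the breadboard. Leave alone. Origin: centre of its foot.
- driver: Screwdriver, 170 mm long, lying loose on the bench along the breadboard's right-hand edge. Leave alone. Origin: centre of its underside.
- mouse: Black computer mouse, 105 x 58 x 31 mm, on the bench to the left of the breadboard. Leave alone. Origin: centre of its underside.
Mind the look-alikes: they are no part of the job. Of the things that look like the plate, the largest one is meant.

How it is judged (in metres and radians):
On the way, in this order (a step that is already met when the one before it is completed fails the run):
1. the plate, its slotted corner on the pivot pin, is swung round and its long edge pressed on the stop screw, with the cam still open (contact force between plate and stop above 4 N and angle between the y axis of plate and the y axis of board, either way round below 0.11 rad and horizontal distance between slot_seat and pivot below 0.004 m and value of joint cam below 0.9 rad), for 0.2 s.
2. the cam lever is turned until the cam bears on the plate (contact force between cam_disc and plate above 3 N), for 0.2 s.
At the end, for the whole second after the job is handed in: The plate lies flat and at rest, its slot seated on the pivot pin within 3 mm, its long edge bearing on the stop screw (over 0.5 N, within 0.11 rad of the board's y axis), the cam left bearing on its end with over 3 N; bystanders not moved by more than 10 mm (angle between the y axis of plate and the y axis of board, either way round below 0.11 rad and horizontal distance between slot_seat and pivot below 0.003 m and angle between plate's own z axis and vertical below 0.03 rad and contact force between cam_disc and plate above 3 N and linear speed of plate below 0.01 m/s and contact force between plate and stop above 0.5 N); the robot touches nothing.
It fails at once if the plate is pushed with more than 12 N (contact force between the fingers and plate above 12 N).
It fails at once if the cam lever is forced with more than 15 N (contact force between the fingers and cam_lever above 15 N).
It fails at once if the slotted corner comes off the pivot pin (seat more than 12 mm from the pin's axis) (horizontal distance between slot_seat and pivot above 0.012 m).
It fails at once if the micrometer is touched (contact force between any of the fingers, the arm and micrometer above 0.5 N).
It fails at once if the lens, post holder, screwdriver or mouse is moved by more than 10 mm (distance of any of lens, post_holder, driver, mouse from where it was at the start of the episode above 0.01 m).
It also fails if it takes over 67 s, if anything falls off the work surface, if the arm or the gripper's body presses on something with over 40 N, if the wrist force passes 120 N, or if a joint passes its speed limit or range.

## Working session

There is one attempt and no reset: what is moved stays moved. The work goes in short steps, Python scripts to look and compute and a shell command to move; the robot and the scene stay as the last step left them, time stands still between calls to the robot, and variables do not carry over. Pictures are saved under pics/ and viewed, at most 10 in all, crops included, and the job is handed in when it is done.

```bash
mkdir -p pics; cat > h.py <<'E'
import numpy as np, cv2
from rig import status, get_image, env
def snap(n,f):
    im=get_image(n); cv2.imwrite('pics/'+f,im['color'][:,:,::-1]); np.save('pics/'+f+'.npy',np.array([{k:im[k] for k in im if k!='color'}],dtype=object)); return im
def ray(c,u,v):
    f=200/np.tan(np.radians(c['vertical_fov'])/2); R=np.array(c['orientation'])
    d=R@np.array([(u-c['cx'])/f,(v-c['cy'])/f,1]); return np.array(c['xyz']),d
def onz(c,u,v,z):
    o,d=ray(c,u,v); return o+d*(z-o[2])/d[2]
def proj(c,p):
    f=200/np.tan(np.radians(c['vertical_fov'])/2); q=np.array(c['orientation']).T@(np.array(p)-np.array(c['xyz'])); return np.array([c['cx']+f*q[0]/q[2],c['cy']+f*q[1]/q[2]])
def tri(c1,p1,c2,p2):
    o1,d1=ray(c1,*p1);o2,d2=ray(c2,*p2); s=np.linalg.lstsq(np.c_[d1,-d2],o2-o1,rcond=None)[0]
    a=o1+s[0]*d1;b=o2+s[1]*d2; return (a+b)/2,np.linalg.norm(a-b)
def load(f): return np.load('pics/'+f+'.npy',allow_pickle=True)[0]
E
python3 - <<'E'
from h import *
for n in('top','scene'):
    im=snap(n,n+'0.png'); print(n,im['xyz'],im['vertical_fov'],im['cx'],im['cy'],np.round(im['orientation'],3).tolist())
s=status.observe();print(s['time_s'],s['ft_force'],np.round(s['tool_rot'],2).tolist())
E
```

```text
top [0.41429707 0.01485337 1.13536677] 54.17652122029744 321.63334639067006 202.08926041910416 [[0.028, -0.994, 0.109], [-0.999, -0.026, 0.019], [-0.016, -0.11, -0.994]]
scene [1.18135475 0.24944979 0.90378205] 49.607559794849706 322.9511785933686 195.21217809248367 [[-0.29, 0.729, -0.62], [0.957, 0.215, -0.195], [-0.009, -0.65, -0.76]]
0.1 [-0.25042561 -0.7010348   0.248594  ] [[0.95, 0.3, -0.0], [0.3, -0.95, 0.0], [0.0, -0.0, -1.0]]
```

View pics/top0.png

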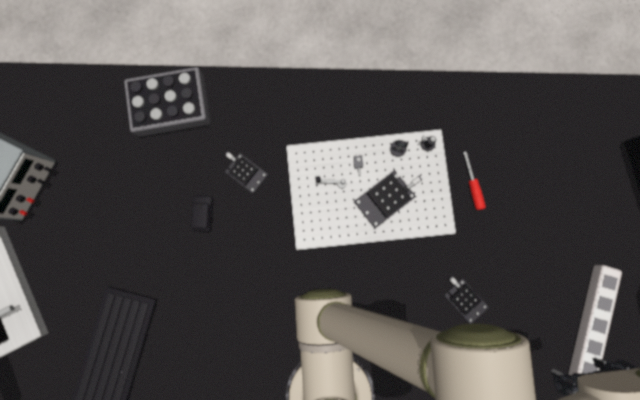

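View pics/scene0.png

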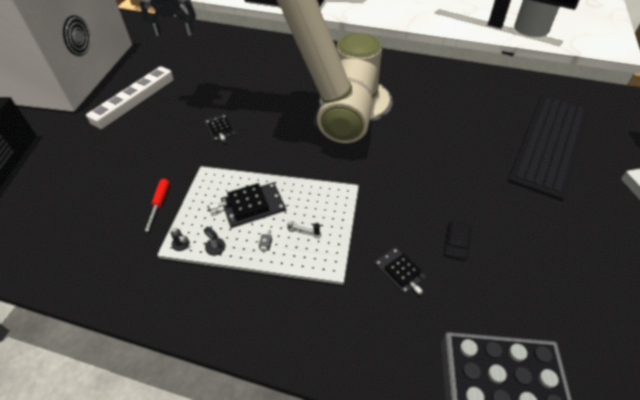

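The thing I want could be the plate on the breadboard, top (385,200), or one of the two smaller look-alikes on the bench, top (245,172) and (466,300). The one on the board is the largest and sits by the pivot, stop and cam, so I choose it and check it in a close crop.

```bash
python3 - <<'E'
from h import *
im=cv2.imread('pics/top0.png'); cv2.imwrite('pics/top0c.png',cv2.resize(im[120:260,280:470],None,fx=4.2,fy=4.2,interpolation=cv2.INTER_CUBIC))
c=load('top0.png')
P=[onz(c,u,v,.025)[:2] for u,v in[(287,144),(442,129),(455,234),(296,249)]]
print(np.round(P,3))
C=np.mean(P,0);y=(P[0]-P[1])+(P[3]-P[2]);a=np.arctan2(-y[0],y[1]);print(C,np.degrees(a))
E
```

```text
[[ 0.704  0.142]
 [ 0.759 -0.307]
 [ 0.456 -0.342]
 [ 0.401  0.105]]
[ 0.58005861 -0.10037709] 6.975720210969663
```

View pics/top0c.png

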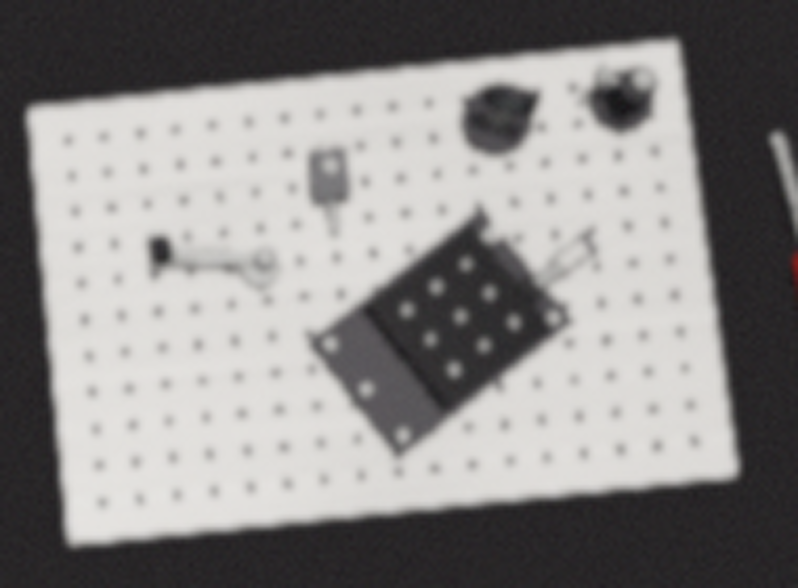

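The crop shows the large plate: push corner at crop (400,455), free-end corner (315,340), slotted corner and pin near (482,215), knob (160,245), stop tip (335,232), lens (620,100), post holder (498,118). This is the right one, since it has the slot round the pin and the micrometer over the slotted end.

```bash
cat >> h.py <<'E'
def fitboard():
    c=load('top0.png'); g=lambda u,v,z:onz(c,(u+.5)/4.2-.5+280,(v+.5)/4.2-.5+120,z)
    P=np.array([g(u,v,.025)[:2] for u,v in[(27,105),(680,39),(739,478),(68,546)]])
    B=np.array([[.15,.225],[.15,-.225],[-.15,-.225],[-.15,.225]])
    H=(B-B.mean(0)).T@(P-P.mean(0)); a=np.arctan2(H[0,1]-H[1,0],H[0,0]+H[1,1])
    R=np.array([[np.cos(a),-np.sin(a)],[np.sin(a),np.cos(a)]]); return R,P.mean(0),a,g,P,B
E
python3 - <<'E'
from h import *
R,C,a,g,P,B=fitboard(); print(C,np.degrees(a),np.round((P-C)@R-B,4).tolist())
b=lambda p:np.round((p[:2]-C)@R*1000,1); w=lambda x,y:np.round(C+R@[x/1e3,y/1e3],4)
print('pivot',w(25,-75),'axle',w(25,75),'stop',w(79,25))
for n,u,v,z in[('push',400,455,.037),('free2',315,340,.037),('micend',592,240,.051),('microot',540,280,.051),('slotc',482,212,.037),('c4',565,320,.037),('knob',160,245,.075),('stoptip',335,232,.032),('post',498,118,.08),('lens',620,100,.06)]:
    p=g(u,v,z); print(n,np.round(p,4),b(p))
p=b(g(400,455,.037));q=b(g(315,340,.037)); d=q-p; print('plate ang',np.degrees(np.arctan2(d[1],d[0])),np.hypot(*d))
th=np.radians(75)
for cam in(0,.3,1.2,1.4,1.83): print(cam,w(25+70*np.cos(th+cam),75+70*np.sin(th+cam)))
E
```

```text
[ 0.57962042 -0.09964204] 7.2795333831069495 [[0.0023, 0.0018], [0.0021, -0.002], [-0.0019, -0.0011], [-0.0025, 0.0013]]
pivot [ 0.6139 -0.1709] axle [ 0.5949 -0.0221] stop [ 0.6548 -0.0648]
push [ 0.4663 -0.1148  0.037 ] [-114.4   -0.7]
free2 [ 0.5419 -0.0568  0.037 ] [-31.9  47.3]
micend [ 0.6122 -0.2389  0.051 ] [  14.6 -142.3]
microot [ 0.5843 -0.2045  0.051 ] [  -8.6 -104.6]
slotc [ 0.6321 -0.1681  0.037 ] [ 43.4 -74.5]
c4 [ 0.5598 -0.2242  0.037 ] [ -35.4 -121. ]
knob [0.5974 0.0481 0.075 ] [ 36.4 144.3]
stoptip [ 0.6168 -0.0693  0.032 ] [40.7 25.4]
post [ 0.6863 -0.1709  0.08  ] [ 96.8 -84.2]
lens [ 0.7056 -0.2554  0.06  ] [ 105.3 -170.5]
plate ang 30.19162296095761 95.4476296195982
0 [0.6043 0.0473]
0.3 [0.5834 0.047 ]
1.2 [0.5337 0.0118]
1.4 [ 0.5282 -0.001 ]
1.83 [ 0.5255 -0.0308]
```

```bash
python3 -m handwheel '28.2 38.1 0 0 0 -14 0; 28.2 38.1 0 0 0 -14 0; 28.2 38.1 0 0 0 -14 0; 28.2 38.1 0 0 0 -14 0; 28.2 38.1 0 0 0 -14 0; 28.2 38.1 0 0 0 -14 0; 28.2 38.1 0 0 0 -14 0; 28.2 38.1 0 0 0 -14 0'
```

```text
time_s: 0.77
position: [0.3645, -0.2546, 0.2313]
tool_rot: [[0.998, 0.061, -0.0], [0.061, -0.998, 0.0], [-0.0, -0.0, -1.0]]
ft_force: [0.4, 0.2, -0.2]
grip_width: -0.0001
gripper_force: 0.0
```

```bash
python3 -m handwheel '8.3 11.1 0 0 0 0 0; 8.3 11.1 0 0 0 0 0; 8.3 11.1 0 0 0 0 0; 8.3 11.1 0 0 0 0 0; 8.3 11.1 0 0 0 0 0; 8.3 11.1 -6 0 0 0 0; 8.3 11.1 -6 0 0 0 0; 8.3 11.1 -6 0 0 0 0'; python3 - <<'E'
from h import *
c=snap('wrist','w1.png'); print(c['xyz'],np.round(c['orientation'],2).tolist())
E
```

```text
time_s: 1.43
position: [0.4447, -0.1452, 0.1679]
tool_rot: [[0.998, 0.061, -0.007], [0.061, -0.998, 0.004], [-0.006, -0.004, -1.0]]
ft_force: [0.3, -1.0, 0.2]
grip_width: -0.0
gripper_force: 0.0
[ 0.52306168 -0.1420138   0.31082511] [[0.06, -0.95, -0.31], [-1.0, -0.06, -0.01], [-0.0, 0.31, -0.95]]
```

View pics/w1.png

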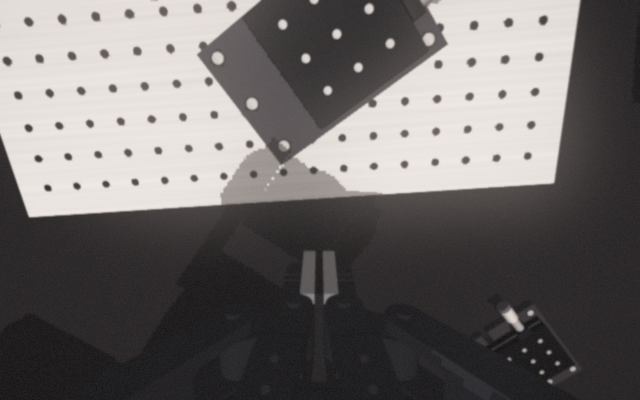

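The wrist view shows push corner (282,162), free-end corner (198,53) and slotted-end corner (447,42). The finger tips are at (320,252), spanning columns 301 to 337.

```bash
python3 - <<'E'
from h import *
R,C,a,g,P,B=fitboard(); c=load('w1.png'); t=load('top0.png')
b=lambda p:np.round((p[:2]-C)@R*1000,1)
px=lambda u,v:((u+.5)/4.2-.5+280,(v+.5)/4.2-.5+120)
for n,u,v,tt in[('push',282,162,(400,455)),('free2',198,53,(315,340)),('c4',447,42,(567,320))]:
    p=onz(c,u,v,.037);print(n,p,b(p),tri(c,(u,v),t,px(*tt)))
for u,v in[(29,216),(554,183)]: p=onz(c,u,v,.025);print('boardcorner',p,b(p))
for u,v in[(301,251),(337,251)]: print(onz(c,u,v,.168))
for q in [(.4447,-.1452,.168)]: print(proj(c,q))
E
```

```text
push [ 0.4647534  -0.11522807  0.037     ] [-115.9   -0.9] (array([ 0.46573041, -0.11499203,  0.03961747]), np.float64(0.001290956749927083))
free2 [ 0.54080662 -0.05229261  0.037     ] [-32.5  51.9] (array([ 0.54031735, -0.05607009,  0.0486629 ]), np.float64(0.0005369151544527976))
c4 [ 0.5590441  -0.23017751  0.037     ] [ -37.  -126.9] (array([ 0.55341415, -0.21548594,  0.08269195]), np.float64(0.0007421961842624469))
boardcorner [0.40055105 0.10468204 0.025     ] [-151.7  225.4]
boardcorner [ 0.45869251 -0.34240458  0.025     ] [-150.7 -225.5]
[ 0.45267869 -0.13775423  0.168     ]
[ 0.45371708 -0.15386069  0.168     ]
[316.50410182 267.79866051]
```

```bash
python3 -m handwheel '0 0.6 -4 0 0 0 0; 0 0.6 -8 0 0 0 0; 0 0.6 -11 0 0 0 0; 0 0.6 -13 0 0 0 0; 0 0.6 -13 0 0 0 0; 0 0.6 -13 0 0 0 0'
```

```text
time_s: 1.98
position: [0.4474, -0.1405, 0.0423]
tool_rot: [[0.998, 0.061, 0.001], [0.061, -0.998, -0.0], [0.001, 0.0, -1.0]]
ft_force: [0.1, 0.4, -0.1]
grip_width: 0.0
gripper_force: 0.0
```

```bash
python3 -m handwheel '-0.2 0.2 -0.6 0 0 0 0; -0.2 0.2 -1.2 0 0 0 0; -0.2 0.2 -1.2 0 0 0 0;-0.2 0.2 -1.2 0 0 0 0'; python3 -m handwheel '0.12 0.12 0 0 0 0 0; 0.24 0.24 0 0 0 0 0; 0.36 0.36 0 0 0 0 0; 0.48 0.48 0 0 0 0 0; 0.6 0.6 0 0 0 0 0; 0.7 0.7 0 0 0 0 0; 0.8 0.8 0 0 0 0 0; 0.9 0.9 0 0 0 0 0';  python3 -m handwheel '0.1 0.1 0 0 0 0 0; 0.2 0.2 0 0 0 0 0; 0.3 0.3 0 0 0 0 0; 0.4 0.4 0 0 0 0 0; 0.5 0.5 0 0 0 0 0; 0.6 0.6 0 0 0 0 0'
```

```text
time_s: 2.32
position: [0.4451, -0.1377, 0.0298]
tool_rot: [[0.998, 0.061, 0.001], [0.061, -0.998, -0.0], [0.001, 0.0, -1.0]]
ft_force: [-0.6, 1.1, -0.5]
grip_width: 0.0001
gripper_force: 0.0
time_s: 2.98
position: [0.454, -0.1284, 0.0293]
tool_rot: [[0.998, 0.061, -0.0], [0.061, -0.998, 0.0], [-0.0, -0.0, -1.0]]
ft_force: [0.1, -0.5, 0.7]
grip_width: -0.0003
gripper_force: 0.0
time_s: 3.48
position: [0.4597, -0.1224, 0.0293]
tool_rot: [[0.998, 0.061, -0.001], [0.061, -0.998, 0.0], [-0.001, -0.0, -1.0]]
ft_force: [-1.9, -0.1, 1.2]
grip_width: 0.0001
gripper_force: 0.8
```

```bash
for i in 1; do python3 -m handwheel '0.13 0.13 0 0 0 0 0; 0.26 0.26 0 0 0 0 0; 0.39 0.39 0 0 0 0 0; 0.52 0.52 0 0 0 0 0; 0.65 0.65 0 0 0 0 0; 0.78 0.78 0 0 0 0 0; 0.91 0.91 0 0 0 0 0; 1.04 1.04 0 0 0 0 0'; done; python3 -m handwheel '0.13 0.13 0 0 0 0 0; 0.26 0.26 0 0 0 0 0; 0.39 0.39 0 0 0 0 0; 0.52 0.52 0 0 0 0 0; 0.65 0.65 0 0 0 0 0; 0.78 0.78 0 0 0 0 0; 0.91 0.91 0 0 0 0 0; 1.04 1.04 0 0 0 0 0'
python3 - <<'E'
from h import *
snap('wrist','w2.png')
im=cv2.imread('pics/w2.png');cv2.imwrite('pics/w2.png',im)
E
```

```text
time_s: 4.15
position: [0.4703, -0.1119, 0.0293]
tool_rot: [[0.998, 0.061, -0.0], [0.061, -0.998, 0.0], [-0.0, -0.0, -1.0]]
ft_force: [-3.3, 0.4, 0.1]
grip_width: 0.0003
gripper_force: 1.3
time_s: 4.82
position: [0.4808, -0.1016, 0.0293]
tool_rot: [[0.998, 0.061, -0.0], [0.061, -0.998, 0.0], [-0.0, -0.0, -1.0]]
ft_force: [-3.7, -0.2, 0.7]
grip_width: -0.0
gripper_force: 1.5
```

View pics/w2.png

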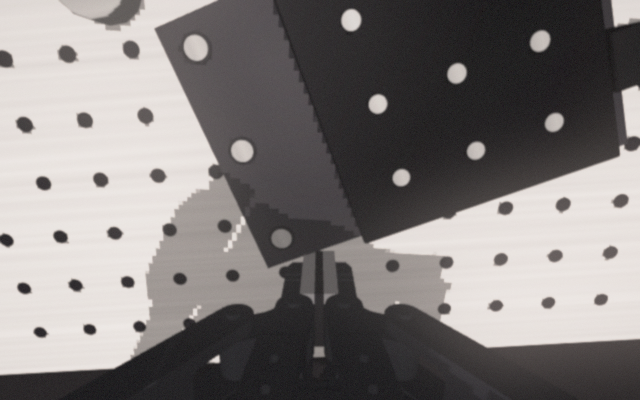

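The plate is swinging properly. Push corner is at (268,267), free-end corner (155,28), and the fingers bear about 15 mm from the corner.

```bash
python3 - <<'E'
from h import *
R,C,a,g,P,B=fitboard(); c=load('w2.png')
b=lambda p:np.round((p[:2]-C)@R*1000,1)
p=onz(c,268,267,.037);q=onz(c,155,28,.037);d=(q-p)[:2]; th=np.arctan2(d[1],d[0])
Rp=np.array([[np.cos(th),-np.sin(th)],[np.sin(th),np.cos(th)]])
m=(p+q)[:2]/2; seat=m-Rp@[-.031,.135]
print(np.linalg.norm(d),np.degrees(th-a),b(p),b(q),'seat',b(seat))
# finger contact in plate frame
for u,v in[(301,252),(337,252)]:
  f=onz(c,u,v,.037)[:2]; print((f-seat)@Rp)
E
```

```text
0.10001765638883545 17.11715547582571 [-92.5  31.1] [ 3.1 60.6] seat [ 24.6 -74. ]
[-0.07944563  0.11906525]
[-0.08487653  0.10475904]
```

```bash
python3 -m handwheel '0.13 0.13 0 0 0 0 0; 0.26 0.26 0 0 0 0 0; 0.39 0.39 0 0 0 0 0; 0.52 0.52 0 0 0 0 0; 0.65 0.65 0 0 0 0 0; 0.78 0.78 0 0 0 0 0; 0.91 0.91 0 0 0 0 0; 1.04 1.04 0 0 0 0 0'; python3 -m handwheel '0.1 0.09 0 0 0 0 0; 0.2 0.18 0 0 0 0 0; 0.3 0.27 0 0 0 0 0; 0.4 0.36 0 0 0 0 0; 0.5 0.45 0 0 0 0 0; 0.6 0.54 0 0 0 0 0; 0.7 0.63 0 0 0 0 0; 0.8 0.72 0 0 0 0 0'
```

```text
time_s: 5.53
position: [0.4912, -0.0911, 0.0293]
tool_rot: [[0.998, 0.061, -0.0], [0.061, -0.998, 0.0], [-0.0, -0.0, -1.0]]
ft_force: [-3.5, -0.3, 0.5]
grip_width: -0.0001
gripper_force: 1.6
time_s: 6.2
position: [0.4991, -0.084, 0.0293]
tool_rot: [[0.998, 0.061, -0.0], [0.061, -0.998, 0.0], [-0.0, -0.0, -1.0]]
ft_force: [-3.6, 1.7, 0.5]
grip_width: -0.0004
gripper_force: 1.7
```

Not at the stop yet, so I continue in small steps.

```bash
python3 -m handwheel '0.04 0.03 0 0 0 0 0; 0.08 0.06 0 0 0 0 0; 0.12 0.09 0 0 0 0 0; 0.16 0.12 0 0 0 0 0; 0.2 0.15 0 0 0 0 0; 0.24 0.18 0 0 0 0 0'; python3 -m handwheel '0.03 0.02 0 0 0 0 0; 0.06 0.04 0 0 0 0 0; 0.09 0.06 0 0 0 0 0; 0.12 0.08 0 0 0 0 0; 0.12 0.08 0 0 0 0 0'
```

```text
time_s: 6.7
position: [0.5015, -0.0823, 0.0293]
tool_rot: [[0.998, 0.061, -0.0], [0.061, -0.998, 0.0], [-0.0, -0.0, -1.0]]
ft_force: [-3.7, 1.0, 0.3]
grip_width: -0.0
gripper_force: 1.7
time_s: 7.12
position: [0.5026, -0.0815, 0.0293]
tool_rot: [[0.998, 0.061, -0.0], [0.061, -0.998, 0.0], [-0.0, -0.0, -1.0]]
ft_force: [-3.4, 1.3, 0.6]
grip_width: -0.0001
gripper_force: 1.8
```

```bash
for i in 1 ; do python3 -m handwheel '0.03 0.02 0 0 0 0 0; 0.06 0.04 0 0 0 0 0; 0.09 0.06 0 0 0 0 0'; done; python3 - <<'E'
from h import *
snap('wrist','w3.png')
E
```

```text
time_s: 7.37
position: [0.5031, -0.081, 0.0292]
tool_rot: [[0.998, 0.062, -0.001], [0.062, -0.998, -0.0], [-0.001, -0.0, -1.0]]
ft_force: [-6.9, -0.5, 1.5]
grip_width: -0.0002
gripper_force: 3.6
```

View pics/w3.png

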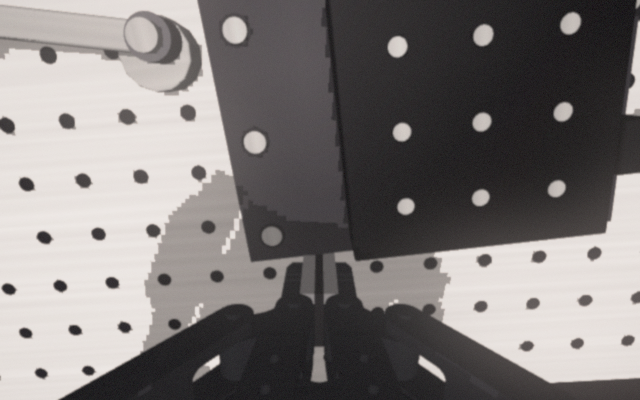

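The plate (push corner at (250,260)) is now almost square to the board and the force has jumped, so it is on the stop. I hold and read before pressing a little more.

```bash
python3 -m handwheel '0 0 0 0 0 0 0;0 0 0 0 0 0 0'; python3 -m handwheel '0 0 0 0 0 0 0'
```

```text
time_s: 7.58
position: [0.5031, -0.081, 0.0293]
tool_rot: [[0.998, 0.062, -0.001], [0.062, -0.998, -0.0], [-0.001, 0.0, -1.0]]
ft_force: [-7.0, -0.5, 2.5]
grip_width: -0.0
gripper_force: 3.2
time_s: 7.67
position: [0.503, -0.081, 0.0293]
tool_rot: [[0.998, 0.062, -0.001], [0.062, -0.998, -0.0], [-0.001, 0.0, -1.0]]
ft_force: [-6.0, 0.9, 1.1]
grip_width: 0.0
gripper_force: 3.2
```

```bash
python3 -m handwheel '0.01 0 0 0 0 0 0;0.02 0 0 0 0 0 0;0.02 0 0 0 0 0 0'; python3 -m handwheel '0 0 0 0 0 0 0'; python3 -m handwheel '0 0 0 0 0 0 0'
```

```text
time_s: 7.92
position: [0.5031, -0.081, 0.0293]
tool_rot: [[0.998, 0.062, -0.002], [0.062, -0.998, -0.0], [-0.002, -0.0, -1.0]]
ft_force: [-7.6, 0.2, 2.2]
grip_width: -0.0003
gripper_force: 3.6
time_s: 8.0
position: [0.503, -0.081, 0.0292]
tool_rot: [[0.998, 0.062, -0.002], [0.062, -0.998, 0.0], [-0.002, -0.0, -1.0]]
ft_force: [-7.8, -0.5, 2.4]
grip_width: -0.0003
gripper_force: 3.6
time_s: 8.08
position: [0.5031, -0.081, 0.0293]
tool_rot: [[0.998, 0.062, -0.002], [0.062, -0.998, -0.0], [-0.002, -0.0, -1.0]]
ft_force: [-8.1, -0.5, 2.9]
grip_width: 0.0002
gripper_force: 3.6
```

```bash
python3 -m handwheel '0.01 0 0 0 0 0 0;0.01 0 0 0 0 0 0;0.01 0 0 0 0 0 0'; python3 -m handwheel '0 0 0 0 0 0 0;0 0 0 0 0 0 0;0 0 0 0 0 0 0;0 0 0 0 0 0 0'
```

```text
time_s: 8.33
position: [0.5031, -0.081, 0.0293]
tool_rot: [[0.998, 0.062, -0.002], [0.062, -0.998, -0.0], [-0.002, -0.0, -1.0]]
ft_force: [-7.3, -1.4, 2.7]
grip_width: 0.0003
gripper_force: 3.8
time_s: 8.67
position: [0.5031, -0.081, 0.0292]
tool_rot: [[0.998, 0.062, -0.002], [0.062, -0.998, 0.0], [-0.002, -0.0, -1.0]]
ft_force: [-7.4, -0.4, 2.8]
grip_width: 0.0003
gripper_force: 3.8
```

```bash
python3 -m handwheel '-0.1 0 0 0 0 0 0;-0.5 0 0 0 0 0 0;-1.5 0 0 0 0 0 0;-2.5 0 1 0 0 0 0; -2.5 0 5 0 0 0 0;-2.5 0 9 0 0 0 0;-2.5 0 12 0 0 0 0; -2.5 0 12 0 0 0 0'; python3 -m handwheel '3 3 0 0 0 -5 0; 6 6 0 0 0 -5 0; 9 9 0 0 0 -5 0; 12 11 0 0 0 -5 0; 15 13 0 0 0 -5 0;15 13 0 0 0 -5 0;15 13 0 0 0 -5 0'; python3 - <<'E'
from h import *
snap('wrist','w4.png');snap('top','top4.png')
a=cv2.imread('pics/w4.png');b=cv2.imread('pics/top4.png')[120:260,280:470]
b=cv2.resize(b,(544,400),interpolation=cv2.INTER_CUBIC) # scale 2.863,2.857
cv2.imwrite('pics/t4c.png',b)
E
```

```text
time_s: 9.33
position: [0.4819, -0.0822, 0.1553]
tool_rot: [[0.998, 0.061, 0.013], [0.061, -0.998, -0.005], [0.012, 0.006, -1.0]]
ft_force: [0.6, -0.9, 0.7]
grip_width: 0.0002
gripper_force: 0.0
time_s: 9.92
position: [0.6299, 0.05, 0.1482]
tool_rot: [[1.0, -0.024, 0.001], [-0.024, -1.0, 0.0], [0.001, -0.0, -1.0]]
ft_force: [-0.6, -1.0, 0.2]
grip_width: 0.0002
gripper_force: 0.0
```

View pics/w4.png

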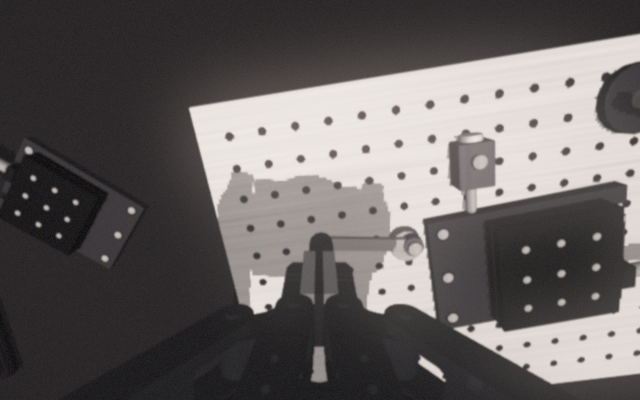

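The wrist view shows the plate edge touching the stop tip at (472,210), the lever axle near (412,246), and the knob at about (320,244), just beyond the fingertips.

```bash
python3 - <<'E'
from h import *
R,C,a,g,P,B=fitboard(); c=load('w4.png')
b=lambda p:np.round((p[:2]-C)@R*1000,1)
for n,u,v,z in[('knob',320,244,.075),('axlebolt',412,246,.047),('stoptip edge',472,211,.037),('free2',424,220,.037),('push',444,329,.037),('stopblock',472,163,.045)]:
    p=onz(c,u,v,z);print(n,np.round(p,4),b(p))
ax=C+R@[.025,.075]; off=a+np.radians(75)
for cam in np.arange(0.1,1.61,.1875):
    ph=off+cam; k=ax+.07*np.array([np.cos(ph),np.sin(ph)]); t=np.array([-np.sin(ph),np.cos(ph)])
    print(round(cam,2),'knob',np.round(k,4),'finger',np.round(k-.018*t,4),'yaw',round(np.degrees(ph)-90,1))
E
```

```text
knob [0.6083 0.0487 0.075 ] [ 47.2 143.5]
axlebolt [ 0.5922 -0.0212  0.047 ] [22.5 76.2]
stoptip edge [ 0.6159 -0.0683  0.037 ] [40.  26.5]
free2 [ 0.6094 -0.032   0.037 ] [38.1 63.4]
push [ 0.5087 -0.056   0.037 ] [-64.8  52.3]
stopblock [ 0.6551 -0.0607  0.045 ] [79.8 29.1]
0.1 knob [0.5973 0.0479] finger [0.6153 0.0473] yaw -2.0
0.29 knob [0.5843 0.0471] finger [0.6021 0.0498] yaw 8.8
0.48 knob [0.5716 0.0439] finger [0.5885 0.0499] yaw 19.5
0.66 knob [0.5597 0.0384] finger [0.5752 0.0475] yaw 30.2
0.85 knob [0.549  0.0308] finger [0.5626 0.0426] yaw 41.0
1.04 knob [0.54   0.0213] finger [0.5511 0.0354] yaw 51.7
1.22 knob [0.5328 0.0103] finger [0.5412 0.0262] yaw 62.5
1.41 knob [ 0.5279 -0.0019] finger [0.5331 0.0154] yaw 73.2
1.6 knob [ 0.5253 -0.0147] finger [0.5272 0.0032] yaw 84.0
```

```bash
python3 -m handwheel '0.8 -0.2 -3 0 0 0 0; 0.8 -0.2 -6 0 0 0 0;0.8 -0.2 -8 0 0 0 0;0.8 -0.2 -9.6 0 0 0 0;0.8 -0.2 -9.6 0 0 0 0;0.8 -0.2 -9.6 0 0 0 0'; python3 -m handwheel '-0.15 0 0 0 0 0 0;-0.3 0 0 0 0 0 0;-0.45 0 0 0 0 0 0;-0.6 0 0 0 0 0 0;-0.75 0 0 0 0 0 0;-0.9 0 0 0 0 0 0;-1.05 0 0 0 0 0 0;-1.2 0 0 0 0 0 0'; python3 -m handwheel '-0.1 0 0 0 0 0 0;-0.2 0 0 0 0 0 0;-0.3 0 0 0 0 0 0;-0.4 0 0 0 0 0 0;-0.5 0 0 0 0 0 0;-0.6 0 0 0 0 0 0'
```

```text
time_s: 10.52
position: [0.6364, 0.0463, 0.0536]
tool_rot: [[1.0, -0.027, -0.001], [-0.027, -1.0, 0.0], [-0.001, -0.0, -1.0]]
ft_force: [1.1, -0.4, 0.8]
grip_width: -0.0
gripper_force: 0.0
time_s: 11.18
position: [0.6247, 0.0471, 0.0533]
tool_rot: [[1.0, -0.026, 0.0], [-0.026, -1.0, 0.0], [0.0, -0.0, -1.0]]
ft_force: [0.1, 0.1, 0.2]
grip_width: 0.0001
gripper_force: 0.0
time_s: 11.68
position: [0.6188, 0.047, 0.0533]
tool_rot: [[1.0, -0.026, -0.0], [-0.026, -1.0, 0.0], [-0.0, -0.0, -1.0]]
ft_force: [-0.1, 0.0, 0.1]
grip_width: 0.0002
gripper_force: 0.0
```

```bash
python3 -m handwheel '-0.1 0 0 0 0 0 0;-0.2 0 0 0 0 0 0;-0.3 0 0 0 0 0 0;-0.4 0.05 0 0 0 1 0;-0.5 0.1 0 0 0 2 0;-0.6 0.1 0 0 0 3 0'; python3 -m handwheel '-0.15 0.05 0 0 0 1 0;-0.3 0.1 0 0 0 2 0;-0.45 0.12 0 0 0 3 0;-0.6 0.15 0 0 0 4 0;-0.75 0.18 0 0 0 5 0;-0.9 0.2 0 0 0 6 0;-1.05 0.2 0 0 0 7 0'
```

```text
time_s: 12.18
position: [0.6131, 0.0482, 0.0534]
tool_rot: [[1.0, 0.028, 0.001], [0.028, -1.0, 0.0], [0.001, -0.0, -1.0]]
ft_force: [2.2, 1.7, 0.3]
grip_width: 0.0004
gripper_force: 1.0
time_s: 12.77
position: [0.6023, 0.0501, 0.0534]
tool_rot: [[0.989, 0.15, 0.0], [0.15, -0.989, 0.0], [0.0, -0.0, -1.0]]
ft_force: [2.1, 0.3, 0.2]
grip_width: -0.0003
gripper_force: 0.9
```

```bash
python3 -m handwheel '-0.17 0 0 0 0 1.4 0;-0.34 0 0 0 0 2.8 0;-0.51 0 0 0 0 4.2 0;-0.68 0 0 0 0 5.6 0;-0.86 0 0 0 0 7 0;-1.03 0 0 0 0 8.4 0;-1.2 0 0 0 0 9.7 0;-1.38 0 0 0 0 11 0'; python3 -m handwheel '-0.17 -0.02 0 0 0 1.3 0;-0.34 -0.04 0 0 0 2.6 0;-0.5 -0.07 0 0 0 4 0;-0.67 -0.11 0 0 0 5.3 0;-0.84 -0.14 0 0 0 6.6 0;-1 -0.17 0 0 0 8 0;-1.17 -0.2 0 0 0 9.3 0;-1.33 -0.24 0 0 0 10.7 0'
```

```text
time_s: 13.43
position: [0.5884, 0.05, 0.0533]
tool_rot: [[0.942, 0.336, -0.0], [0.336, -0.942, -0.0], [-0.0, 0.0, -1.0]]
ft_force: [2.6, 0.3, 0.6]
grip_width: -0.0001
gripper_force: 0.9
time_s: 14.1
position: [0.5751, 0.0476, 0.0533]
tool_rot: [[0.863, 0.505, -0.0], [0.505, -0.863, -0.0], [-0.0, 0.0, -1.0]]
ft_force: [1.2, 2.0, -0.1]
grip_width: 0.0
gripper_force: 0.9
```

```bash
python3 -m handwheel '-0.16 -0.05 0 0 0 1.3 0;-0.32 -0.11 0 0 0 2.7 0;-0.48 -0.17 0 0 0 4 0;-0.63 -0.23 0 0 0 5.4 0;-0.79 -0.29 0 0 0 6.7 0;-0.95 -0.36 0 0 0 8.1 0;-1.1 -0.42 0 0 0 9.4 0;-1.26 -0.49 0 0 0 10.8 0'; python3 -m handwheel '-0.15 -0.08 0 0 0 1.3 0;-0.3 -0.16 0 0 0 2.7 0;-0.44 -0.25 0 0 0 4 0;-0.58 -0.34 0 0 0 5.4 0;-0.73 -0.43 0 0 0 6.7 0;-0.87 -0.53 0 0 0 8 0'
```

```text
time_s: 14.77
position: [0.5625, 0.0427, 0.0533]
tool_rot: [[0.753, 0.658, -0.0], [0.658, -0.753, 0.0], [-0.0, -0.0, -1.0]]
ft_force: [1.7, 0.7, 0.4]
grip_width: 0.0001
gripper_force: 0.9
time_s: 15.27
position: [0.5538, 0.0374, 0.0533]
tool_rot: [[0.654, 0.756, -0.0], [0.756, -0.654, 0.0], [-0.0, -0.0, -1.0]]
ft_force: [0.3, 2.7, 0.6]
grip_width: -0.0
gripper_force: 1.0
```

```bash
python3 -m handwheel '-0.08 -0.06 0 0 0 0.8 0;-0.16 -0.12 0 0 0 1.7 0;-0.24 -0.19 0 0 0 2.6 0;-0.33 -0.26 0 0 0 3.5 0;-0.41 -0.32 0 0 0 4.4 0;-0.49 -0.39 0 0 0 5.3 0;-0.57 -0.46 0 0 0 6.1 0;-0.65 -0.53 0 0 0 7 0'
```

```text
time_s: 15.93
position: [0.5474, 0.0321, 0.0533]
tool_rot: [[0.558, 0.83, -0.0], [0.83, -0.558, 0.0], [-0.0, -0.0, -1.0]]
ft_force: [0.3, 1.6, -0.4]
grip_width: 0.0001
gripper_force: 0.9
```

```bash
python3 -m handwheel '-0.08 -0.07 0 0 0 0.8 0;-0.16 -0.14 0 0 0 1.6 0;-0.23 -0.22 0 0 0 2.4 0;-0.3 -0.3 0 0 0 3.2 0'
```

```text
time_s: 16.27
position: [0.5444, 0.0291, 0.0533]
tool_rot: [[0.511, 0.86, -0.0], [0.86, -0.511, 0.0], [-0.0, -0.0, -1.0]]
ft_force: [0.5, 2.3, -0.3]
grip_width: -0.0003
gripper_force: 0.9
```

Still free, at cam about 1.16. I go on in small steps.

```bash
python3 -m handwheel '-0.05 -0.05 0 0 0 0.6 0;-0.1 -0.1 0 0 0 1.2 0;-0.15 -0.15 0 0 0 1.8 0;-0.2 -0.2 0 0 0 2.4 0'; python3 -m handwheel '-0.04 -0.05 0 0 0 0.5 0;-0.08 -0.1 0 0 0 1 0;-0.12 -0.15 0 0 0 1.5 0'
```

```text
time_s: 16.6
position: [0.5424, 0.0272, 0.0533]
tool_rot: [[0.474, 0.88, -0.0], [0.88, -0.474, 0.0], [0.0, -0.0, -1.0]]
ft_force: [0.5, 2.8, 0.5]
grip_width: -0.0001
gripper_force: 1.2
time_s: 16.85
position: [0.5412, 0.0257, 0.0533]
tool_rot: [[0.451, 0.892, -0.0], [0.892, -0.451, 0.0], [0.0, -0.0, -1.0]]
ft_force: [-1.0, 2.8, 0.1]
grip_width: 0.0002
gripper_force: 1.5
```

```bash
python3 -m handwheel '-0.03 -0.05 0 0 0 0.5 0;-0.07 -0.1 0 0 0 1 0;-0.1 -0.15 0 0 0 1.5 0'; python3 -m handwheel '-0.03 -0.05 0 0 0 0.5 0;-0.07 -0.1 0 0 0 1 0;-0.1 -0.15 0 0 0 1.5 0'
```

```text
time_s: 17.1
position: [0.5402, 0.0242, 0.0533]
tool_rot: [[0.428, 0.904, -0.0], [0.904, -0.428, 0.0], [0.0, -0.0, -1.0]]
ft_force: [0.2, 3.0, 0.3]
grip_width: 0.0001
gripper_force: 1.8
time_s: 17.35
position: [0.5392, 0.0228, 0.0533]
tool_rot: [[0.404, 0.915, -0.0], [0.915, -0.404, 0.0], [0.0, -0.0, -1.0]]
ft_force: [-0.1, 4.2, 0.8]
grip_width: 0.0001
gripper_force: 2.0
```

```bash
python3 -m handwheel '-0.03 -0.05 0 0 0 0.5 0;-0.06 -0.1 0 0 0 1 0;-0.09 -0.15 0 0 0 1.5 0'; python3 -m handwheel '-0.03 -0.05 0 0 0 0.5 0;-0.06 -0.1 0 0 0 1 0;-0.09 -0.15 0 0 0 1.5 0'
```

```text
time_s: 17.6
position: [0.5383, 0.0213, 0.0533]
tool_rot: [[0.38, 0.925, -0.0], [0.925, -0.38, 0.0], [0.0, -0.0, -1.0]]
ft_force: [-0.3, 5.8, 1.4]
grip_width: -0.0
gripper_force: 2.5
time_s: 17.85
position: [0.5373, 0.0199, 0.0533]
tool_rot: [[0.356, 0.935, -0.0], [0.935, -0.356, 0.001], [0.0, -0.001, -1.0]]
ft_force: [-1.1, 6.6, 0.6]
grip_width: -0.0001
gripper_force: 2.8
```

```bash
python3 -m handwheel '-0.03 -0.05 0 0 0 0.5 0;-0.05 -0.1 0 0 0 1 0;-0.05 -0.1 0 0 0 1 0;-0.05 -0.1 0 0 0 1 0'; python3 - <<'E'
from h import *
snap('top','top5.png')
b=cv2.imread('pics/top5.png')[120:260,280:470]
cv2.imwrite('pics/t5c.png',cv2.resize(b,None,fx=4.2,fy=4.2,interpolation=cv2.INTER_CUBIC))
E
```

```text
time_s: 18.18
position: [0.5368, 0.0189, 0.0533]
tool_rot: [[0.34, 0.941, -0.0], [0.941, -0.34, 0.0], [0.0, -0.001, -1.0]]
ft_force: [-1.7, 5.9, 2.0]
grip_width: 0.0001
gripper_force: 2.5
```

Nipped, at about 4 N over the free drag. I withdraw straight back from the knob and up, then look.

```bash
python3 -m handwheel '0.05 0.15 0 0 0 0 0;0.2 0.6 0 0 0 0 0;0.5 1.5 0 0 0 0 0;0.9 2.7 0 0 0 0 0;0.9 2.7 4 0 0 0 0;0.9 2.7 8 0 0 0 0;0.9 2.7 12 0 0 0 0;0.9 2.7 12 0 0 0 0'; python3 -m handwheel '-3 3 2 0 0 0 0;-6 6 2 0 0 0 0;-9 9 2 0 0 0 0;-12 12 2 0 0 0 0;-14 14 2 0 0 0 0;-14 14 2 0 0 0 0;-14 14 2 0 0 0 0'; python3 - <<'E'
from h import *
for n in('top','scene'): snap(n,n+'6.png')
b=cv2.imread('pics/top6.png')[120:260,280:470]
cv2.imwrite('pics/t6c.png',cv2.resize(b,None,fx=4.2,fy=4.2,interpolation=cv2.INTER_CUBIC))
E
```

```text
time_s: 18.9
position: [0.5492, 0.0464, 0.1809]
tool_rot: [[0.339, 0.941, 0.014], [0.941, -0.339, -0.002], [0.003, 0.013, -1.0]]
ft_force: [0.1, -0.1, 0.2]
grip_width: -0.0001
gripper_force: 0.0
time_s: 19.48
position: [0.4051, 0.1873, 0.1936]
tool_rot: [[0.337, 0.942, 0.001], [0.942, -0.337, -0.0], [0.0, 0.001, -1.0]]
ft_force: [1.4, 0.5, 0.4]
grip_width: -0.0001
gripper_force: 0.0
```

View pics/t6c.png

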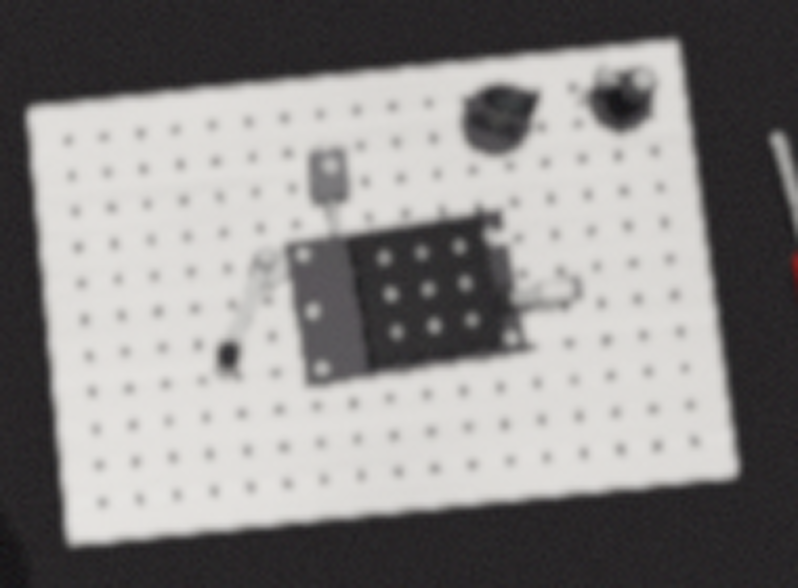

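The crop shows the lever turned (knob (228,357)), the cam at the plate's end, the plate edge on the stop tip near (337,236), and the lens and post holder unmoved. One numeric check will tell whether the plate shifted during clamping.

```bash
python3 - <<'E'
from h import *
A=cv2.imread('pics/top4.png',0).astype(np.float32);B=cv2.imread('pics/top6.png',0).astype(np.float32)
for n,(r0,r1,c0,c1) in dict(plateR=(172,206,376,404),plateL=(174,212,350,374),stop=(152,172,350,366)).items():
    print(n,cv2.phaseCorrelate(A[r0:r1,c0:c1],B[r0:r1,c0:c1],cv2.createHanningWindow((c1-c0,r1-r0),cv2.CV_32F)), np.abs(A-B)[r0:r1,c0:c1].mean())
E
```

```text
plateR ((0.04445686585899189, -0.0486307267655377), 0.9684068239397473) 6.0462184
plateL ((0.047508691841709805, -0.28641036706793344), 1.0267973373333612) 6.325658
stop ((-0.20452905832659063, 0.04048113298897427), 0.8706290565431118) 3.0349514
```

```bash
python3 -c "
from rig import env
print(env.close_job())"
```

```text
the job is handed in; nothing more can be done
None
```

I swung the plate round on its pin onto the stop screw with about 8 N, turned the cam lever until it nipped the plate's end (about 6–7 N at the knob), backed the arm clear and handed the job in. No verdict came back; in the last picture the plate edge is on the stop and the lens and post holder have not moved.

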